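# Move a label holder over the end stop to the next buffet rail

## Robot

A 6-joint arm with a two-finger parallel gripper is mounted at the origin on the work surface. World frame = base frame: x ahead of the robot, y to its left, z up, the work surface at z = 0. Lengths are in mm, angles in degrees, forces in N, time in s.
With the tool pointing down it reaches from about 300 to 850 mm from the base axis. Payload 4.2 kg.
Tool frame: the origin (TCP) lies on the centre line of the jaws, within the pads' length; the fingertips stand 11 mm ahead of it and the grasp point (between the pads) lies 8 mm behind it; z points along the fingers, y is the direction in which the jaws open and shut (so a half turn about z gives the same grasp; the last joint's range is limited). The gripper opens to 91 mm and grips with 3 to 60 N. Pads are 32 mm wide; open, the fingers measure 118 mm over their backs; the gripper's body (76 mm by 178 mm) begins 60 mm behind the grasp point.
Start: joints at [-66.119, 18.312, 89.639, -0, 72.044, -1.146], TCP at [243.254, -521.027, 224.976] pointing down, gripper open.
Joint ranges: [-177.97, 177.97], [-48.28, 115.42], [12.27, 149.76], [-77.06, 257.06], [2.81, 150.46], [-146.56, 146.56]. Speed limits (degrees/s): [147.25, 147.25, 180, 180, 180, 180].

## Interface

Orientations are given as [roll, pitch, yaw] about the fixed x, y, z axes, in that order (R = Rz(yaw) Ry(pitch) Rx(roll)).
In Python, from workcell import env, grab_frame gives the robot as it stands. The module is installed in compiled form; this text tells all that it offers.
- The arm moves only by the tool arm_command, never from a script. Its argument "series" is one flat list of numbers, 6 for each row, row after row: the shift along the world's x, y, z each as a share of 400 mm, from -1 to 1, then the turn, a rotation vector about the world's x, y, z each as a share of 45 degrees, from -1 to 1. A call has 1 to 20 rows; each row shifts and turns the commanded pose from where the row before left it; what a row does not reach is not made up. A row lasts 1/12 s, in which the tool goes at most 41.7 mm and 7.16 degrees, less where a joint would pass 70% of its speed; a pose out of reach is approached as far as the arm can. A call with a number of a shift or a turn outside -1 to 1 is refused whole. A call with a gripper value outside its range is refused whole. "hand" is the opening, from 0 (shut) to 1 (fully open), set as the call begins (left out, the last holds). The fingers move at their own pace and stop on an object; "newtons" is the grip in N (left out, the last holds). Time passes only in rows, so rows that do not move let the fingers close. It gives the time, the measured TCP pose, the force and the opening at its end, in the units of the state.
- env.state(): the state, without advancing time (a new reading comes with each control period).
- grab_frame(name): name is "scene" or "top" or "wrist"; returns a dict with "frame" (420x560x3 uint8, red, green, blue), "intrinsics" (3x3 intrinsics, pixels), "R" (3x3) and "t" (3): a world point X has camera coordinates R X + t; the wrist camera has in their place "tool_from_camera" (4x4, takes a point from camera to tool coordinates, whose origin is the TCP and whose axes are the flange's). Camera axes: x right, y down, z forward; pixel columns grow to the right and rows downward; lengths in mm; the calibration is good to about 2 mm. A picture is of the moment at which its call begins: read the wrist's pose just before it. There is no depth.
- env.job_done(): hands the job in, once; it reports no verdict.
The state is a dict: "time_s": time; "qpos": joint angles; "qvel": joint speeds; "effort": joint torques, N m; "ee_pos": TCP position; "ee_rot": TCP orientation; "force": force on the tool from outside, world axes, zero at the start; "torque": the same for the moment, N m; "gripper_width": finger opening in mm.
Only numpy, scipy, OpenCV 4.12 (cv2) and the standard library are available. Lean on these libraries where they do the work, as an engineer would, in place of code of your own. Each camera call takes 0.05 s, during which the arm holds its last target.

## Task

Move the hanging label holder from its rail to the next rail on the buffet counter: slide it along its rail until it bears on the end stop that faces the next rail, lift it out there over the stops, lower it into the loading gap of the next rail, slide it along that rail until it bears on the adjustable far stop, and leave it hanging there. Feel for both stops and hold the holder against each for a moment with a light push of about 5 N, never more than 8 N; otherwise do not force it against the rails beyond 20 N. Leave the bottles, carafe and card stand alone.

Things in the scene. Friction and masses are not known exactly. Their poses are not given: they have to be found in the camera images.
- holder_grip (a point): Centre of the upright grip fin of the black double-sided label holder (about 160 g, varies by 25 percent). Axes: y along the rail it hangs on, x across it, z up. The fin is 14 mm thick (x), 40 mm long (y), 36 mm high (18 mm above and below this point). Under it is a roof 30 (x) by 44 (y) by 5 mm, whose underside rests on the rail's top 23 mm below this point.
- holder: The whole loose holder; origin in the middle of its roof's underside, axes as holder_grip. Two side walls hang from the roof astride the rail: inner faces 22 mm apart, 4 mm thick, 44 mm long (y) at the top, 64 mm lower down, reaching 65 mm below the origin. It drags if pressed down or sideways on the rail; held about 1 mm up it slides freely.
- holder_toes (a point): Point midway between the holder's two toes, 10 mm below the roof's underside, at mid-length. A toe points inward from each wall: 12 mm long (y), 9 mm apart, from 8 to 15 mm below the roof (the lowest 3 mm only 8 mm long). On the rail they lie under its head: the holder has 3 mm of up and down play and comes off or on only where the toes are in a loading gap.
- rail_a: Fixed steel T-section rail on a foot; the holder hangs on it at the start. Origin on the counter under the rail's middle; y along the rail toward the next rail; z up. 180 mm long (y -90 to +90 mm). Web 6 mm thick; head 18 mm wide, 5 mm thick, its top 150 mm above the counter. A stop lug on each end.
- gap_a (a point): Middle of rail_a's loading gap, at the rail's top (rail_a y = +60 mm); axes as rail_a. For 14.6 mm along the rail (7.3 mm either way) the head is only as wide as the 6 mm web, so that the 12 mm toes pass up or down. With the holder against stop_a its toes are in the middle of the gap.
- stop_a: End stop of rail_a on the side of rail_b: rigid steel lug, 18 mm wide, 8 mm thick (rail_a y +82 to +90 mm), rising 16 mm above the rail's top; holder centre is at rail_a y = +60 mm when touching it. Origin at the middle of its foot, 2 mm below the rail's top; axes as rail_a.
- rail_b: The next rail: fixed, same section, length and height as rail_a, beyond rail_a's +y end, 30 to 55 mm away, up to 15 mm out of line and turned by up to 0.15 rad. Origin on the counter under its middle; y along the rail, away from rail_a. It has a loading gap only at its near end; elsewhere the toes stay held under the head.
- gap_b (a point): Middle of rail_b's 14.6 mm loading gap, at the rail's top (rail_b y = -60 mm), right behind the near stop; axes as rail_b. A holder touching the near stop is centred on it. Toes that miss the gap land on the head, the holder then standing 15 mm too high.
- stop_b_near: The same lug at rail_b's near end (rail_b y -90 to -82 mm), over which the holder must come.
- stop_b_far: Adjustable far stop of rail_b. Origin: foot of its fixed end block (rail_b y = +86 mm, 148 mm up; axes as rail_b). On a thin rod it carries a rigid steel lug (18 mm wide, 8 mm thick, 16 mm high above the rail) clamped anywhere between the block and 35 mm nearer to the gap: the setting is not measured. The holder meets the lug with its centre between rail_b y = +17 and +52 mm.
- bottle0: Loose small glass bottle with white cap, 56 mm wide, 130 mm tall, origin under it; leave alone.
- bottle1: Another such bottle; leave alone.
- carafe: Loose waisted white carafe, 88 mm wide, 150 mm tall, origin under it; leave alone.
- card_stand: Loose wooden block with an upright card, 40 by 100 by 73 mm tall, origin under it; leave alone.
There are look-alikes about, which are no part of the job. What is shaped like the holder but green or orange is not meant.

How it is judged (in metres and radians):
On the way, in this order (a step that is already met when the one before it is completed fails the run):
1. the holder, still on rail_a, bears on its end stop with more than 2 N (contact force between holder and stop_a above 2 N and z of holder in the frame of rail_a below 0.155 m and y of holder in the frame of rail_a below 0.064 m), for 0.2 s.
2. the holder sits on rail_b at its loading gap (z of holder in the frame of rail_b between 0.147 and 0.1535 m and y of holder in the frame of rail_b between -0.066 and -0.05 m), for 0.1 s.
3. the holder, on rail_b, bears on the far stop with more than 2 N (contact force between holder and stop_b_far above 2 N and z of holder in the frame of rail_b below 0.155 m), for 0.2 s.
At the end, for the whole second after the job is handed in: The holder hangs at rest and upright (within 0.08 rad) on rail_b, its roof down on the rail (within 2 mm), at the far stop's range (its centre between rail_b y = +13 and +55 mm), released (y of holder in the frame of rail_b between 0.013 and 0.055 m and z of holder in the frame of rail_b between 0.147 and 0.152 m and angle between holder's own z axis and vertical below 0.08 rad and linear speed of holder below 0.01 m/s); the robot touches nothing.
It fails at once if the holder is pushed on an end stop with more than 9.5 N (contact force between holder and stop_a above 9.5 N or contact force between holder and stop_b_far above 9.5 N).
It fails at once if the holder is forced against rail_a or its stops with more than 22 N (contact force between holder and rail_a above 22 N).
It fails at once if the holder is forced against rail_b or its stops with more than 22 N (contact force between holder and rail_b above 22 N).
It fails at once if a bystander is moved by more than 10 mm (distance of any of bottle0, bottle1, carafe, card_stand from where it was at the start of the episode above 0.01 m).
It also fails if it takes over 72 s, if anything falls off the work surface, if the arm or the gripper's body presses on something with over 40 N, if the wrist force passes 120 N, or if a joint passes its speed limit or range.

## Working session

There is one attempt and no reset: what is moved stays moved. The work goes in short steps, Python scripts to look and compute and a tool call to move; the robot and the scene stay as the last step left them, time stands still between calls to the robot, and variables do not carry over. Pictures are saved under pics/ and viewed, and the job is handed in when it is done.

Besides the shell and the picture viewer there is one more tool, called after "Call:" as name(argument=value, ...) on one line, values as JSON. arm_command: Moves the arm, as the interface text tells. Shift numbers are shares of 400 mm and turn numbers shares of 45 degrees, none past 1 either way. Its arguments: {"type":"object","properties":{"series":{"type":"array"},"hand":{"type":"number"},"newtons":{"type":"number"}},"required":["series"]}

```bash
mkdir -p pics; cat > h.py <<'E'
import numpy as np, cv2, json, sys
from workcell import env, grab_frame
def snap(n,name):
    s=env.state(); d=grab_frame(n); cv2.imwrite(f'pics/{name}.png',d['frame'][:,:,::-1])
    np.savez(f'pics/{name}.npz',pos=s['ee_pos'],rot=s['ee_rot'],**d); return d
def crop(name,x0,y0,x1,y1,k,out):
    im=cv2.imread(f'pics/{name}.png')[y0:y1,x0:x1]; cv2.imwrite(f'pics/{out}.png',cv2.resize(im,None,fx=k,fy=k,interpolation=cv2.INTER_CUBIC))
def onplane(name,u,v,z):
    d=np.load(f'pics/{name}.npz'); R,t,K=d['R'],d['t'],d['intrinsics']
    c=-R.T@t; r=R.T@np.linalg.inv(K)@np.array([u,v,1.]); return c+r*(z-c[2])/r[2]
def proj(name,X):
    d=np.load(f'pics/{name}.npz'); p=d['intrinsics']@(d['R']@np.array(X,float)+d['t']); return p[:2]/p[2]
E
python3 - <<'E'
from h import *
print(env.state())
for n in ['scene','top','wrist']:
    d=snap(n,n+'0'); print(n,d['intrinsics'],[ (k,d[k]) for k in d if k not in('frame','intrinsics')])
E
```

```text
{'time_s': 0.0, 'qpos': array([-6.61195218e+01,  1.83504524e+01,  8.97068464e+01,  1.12144777e-03,
        7.20447702e+01, -1.14721077e+00]), 'qvel': array([-0.00879128,  0.07967904, -0.08313652, -0.13987778,  0.00189946,
       -0.03038616]), 'effort': array([-1.42200974e-03, -4.12458730e+01, -2.31979823e+01,  7.24136573e-02,
        4.54683148e-02, -1.04489952e-04]), 'ee_pos': array([ 243.05030742, -520.55718777,  224.12921047]), 'ee_rot': array([-1.79897973e+02, -3.10954911e-03,  2.50273396e+01]), 'force': array([-0.73895926, -0.36430747, -0.80352799]), 'torque': array([ 0.00776858,  0.00994396, -0.00460091]), 'gripper_width': 91.4333168002093}
scene [[388.0122119    0.         279.2974744 ]
 [  0.         388.0122119  203.48331133]
 [  0.           0.           1.        ]] [('R', array([[ 0.167976  ,  0.98579042,  0.00114728],
       [ 0.74920251, -0.1269055 , -0.65006968],
       [-0.64068687,  0.11005565, -0.75987374]])), ('t', array([ -37.21131339, -332.49059248, 1270.55647844]))]
top [[433.13177628   0.         280.93014284]
 [  0.         433.13177628 211.37867636]
 [  0.           0.           1.        ]] [('R', array([[ 0.00149136, -0.99999077,  0.00402939],
       [-0.97998656, -0.00226359, -0.19905079],
       [ 0.19905808, -0.0036519 , -0.97998089]])), ('t', array([-38.40917179, 557.71306387, 943.27002677]))]
wrist [[357.25752323   0.         274.36387981]
 [  0.         357.25752323 209.02590346]
 [  0.           0.           1.        ]] [('tool_from_camera', array([[ 6.49461476e-05, -9.69261270e-01, -2.46033710e-01,
         6.93396466e+01],
       [ 9.99999859e-01, -6.65476021e-05,  5.26139901e-04,
        -9.32219255e-01],
       [-5.26339982e-04, -2.46033709e-01,  9.69261129e-01,
        -1.60777105e+02],
       [ 0.00000000e+00,  0.00000000e+00,  0.00000000e+00,
         1.00000000e+00]]))]
```

View pics/scene0.png

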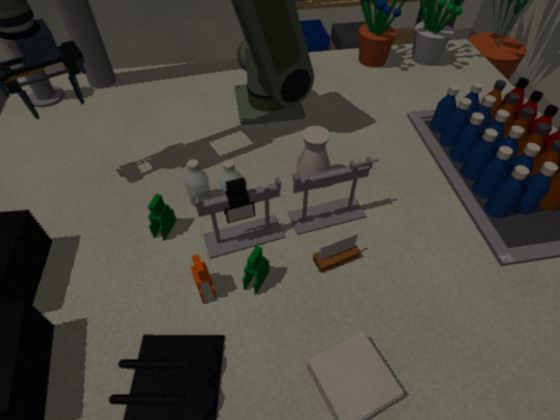

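View pics/top0.png

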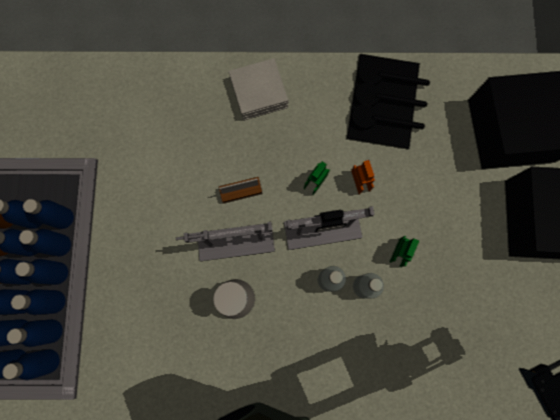

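View pics/wrist0.png

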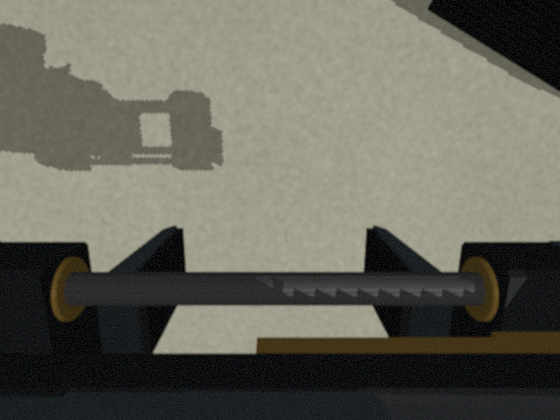

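Rail_a with the black holder is at about (330,220) in the top view and rail_b at about (230,233). The look-alikes are green at (317,176), orange at (364,176) and green at (404,250). The black holder on the rail, at (331,217), is the one meant. I'll enlarge it to confirm.

```bash
python3 - <<'E'
from h import *
crop('top0',170,190,390,310,3.6,'c1')
crop('top0',275,195,385,255,7,'c2')
crop('top0',150,205,290,270,5.7,'c3')
crop('scene0',180,130,390,260,3.8,'c4')
E
```

```text
(no output)
```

View pics/c2.png

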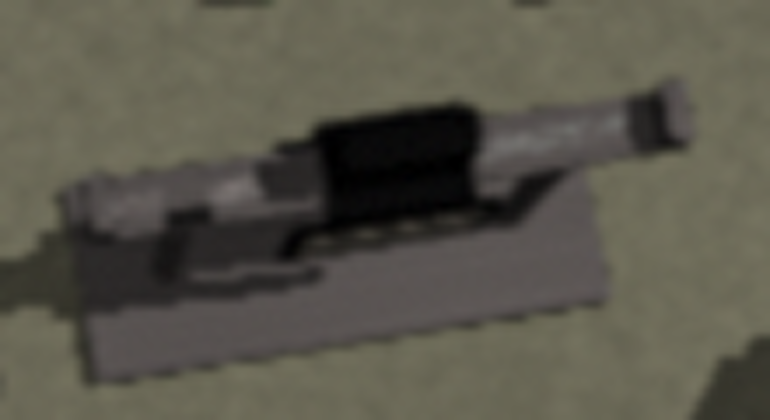

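View pics/c3.png

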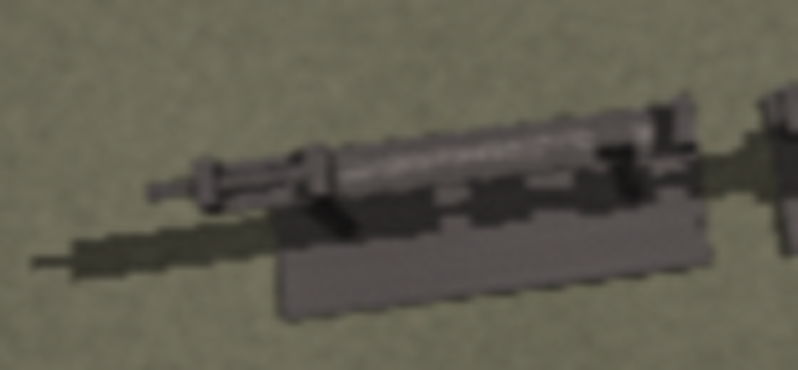

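View pics/c4.png

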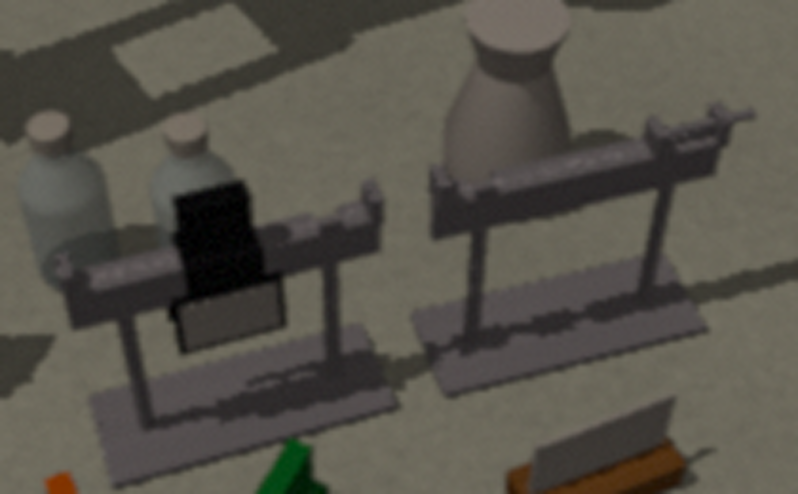

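```bash
python3 - <<'E'
from h import *
def P(c,u,v,z):
    o,k={'c2':((275,195),7),'c3':((150,205),5.7)}[c]
    return onplane('top0',o[0]+u/k,o[1]+v/k,z)
for n,a in dict(aR=('c2',680,108,166),aL=('c2',72,208,166),fin_r=('c2',478,135,191),fin_l=('c2',325,150,191),bR=('c3',685,115,166),bLug=('c3',318,162,166),bBlk=('c3',207,178,166),
 pa1=('c2',92,380,0),pa2=('c2',605,300,0),pb1=('c3',285,318,0),pb2=('c3',712,262,0)).items(): print(n,P(*a).round(1))
E
```

```text
aR [ 537.9 -224.   166. ]
aL [507.8 -45.9 166. ]
fin_r [ 524.8 -160.8  191. ]
fin_l [ 520.3 -117.3  191. ]
bR [506.8 -15.1 166. ]
bLug [489.5 115.2 166. ]
bBlk [483.7 154.4 166. ]
pa1 [476.5 -55.    0. ]
pa2 [ 504.5 -231.8    0. ]
pb1 [448.6 155.1   0. ]
pb2 [472.4 -23.3   0. ]
```

Call:
arm_command(series=[0.0433, 0.0642, 0.0117, 0, 0, 0.1035, 0.0433, 0.0642, 0.0117, 0, 0, 0.1035, 0.0433, 0.0642, 0.0117, 0, 0, 0.1035, 0.0433, 0.0642, 0.0117, 0, 0, 0.1035, 0.0433, 0.0642, 0.0117, 0, 0, 0.1035, 0.0433, 0.0642, 0.0117, 0, 0, 0.1035, 0.0433, 0.0642, 0.0117, 0, 0, 0.1035, 0.0433, 0.0642, 0.0117, 0, 0, 0.1035, 0.0433, 0.0642, 0.0117, 0, 0, 0.1035, 0.0433, 0.0642, 0.0117, 0, 0, 0.1035, 0.0433, 0.0642, 0.0117, 0, 0, 0.1035, 0.0433, 0.0642, 0.0117, 0, 0, 0.1035, 0.0433, 0.0642, 0.0117, 0, 0, 0.1035, 0.0433, 0.0642, 0.0117, 0, 0, 0.1035, 0.0433, 0.0642, 0.0117, 0, 0, 0.1035, 0.0433, 0.0642, 0.0117, 0, 0, 0.1035, 0, 0, 0, 0, 0, 0, 0, 0, 0, 0, 0, 0, 0, 0, 0, 0, 0, 0], hand=0.5)

```text
time_s: 1.73
ee_pos: [519.9, -110.4, 299.4]
ee_rot: [-179.9, 0.0, 99.5]
force: [0.3, 0.4, -0.2]
gripper_width: 45.6
```

```bash
python3 - <<'E'
from h import *
snap('wrist','w1'); s=env.state(); print({k:np.round(s[k],2) for k in s})
im=cv2.imread('pics/w1.png'); cv2.imwrite('pics/w1x.png',cv2.resize(im,(800,600),interpolation=cv2.INTER_CUBIC))
E
```

```text
{'time_s': np.float64(1.78), 'qpos': array([-1.326e+01,  1.216e+01,  8.748e+01, -3.000e-02,  8.041e+01,
       -2.273e+01]), 'qvel': array([-0.76, -0.29,  0.17,  0.19, -0.02, -0.08]), 'effort': array([  0.6 , -36.2 , -24.39,   0.09,   0.05,   0.  ]), 'ee_pos': array([ 519.68, -110.77,  299.45]), 'ee_rot': array([-179.93,    0.  ,   99.48]), 'force': array([ 0.13,  0.35, -0.27]), 'torque': array([-0.01, -0.14,  0.03]), 'gripper_width': np.float64(45.71)}
```

View pics/w1x.png

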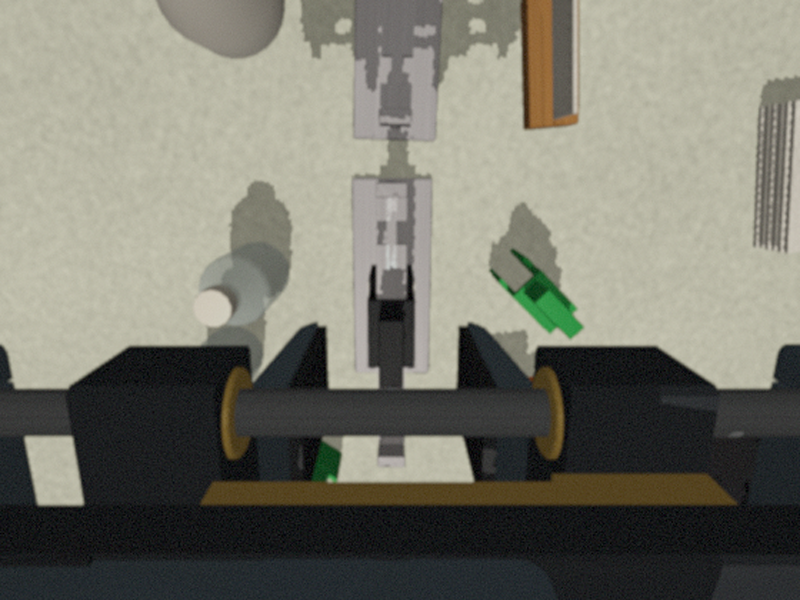

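The holder is aligned with the tool at (391,340) of the enlarged picture. Rail_a's end lug is at (391,187) and rail_b's near lug at (396,120). Next I look along rail_b.

Call:
arm_command(series=[-0.0085, 0.055, 0, 0, 0, 0, -0.0085, 0.055, 0, 0, 0, 0, -0.0085, 0.055, 0, 0, 0, 0, -0.0085, 0.055, 0, 0, 0, 0, -0.0085, 0.055, 0, 0, 0, 0, 0, 0, 0, 0, 0, 0, 0, 0, 0, 0, 0, 0, 0, 0, 0, 0, 0, 0])

```text
time_s: 2.45
ee_pos: [503.2, -1.4, 299.9]
ee_rot: [-180.0, 0.0, 99.5]
force: [-0.5, -0.5, 0.7]
gripper_width: 45.9
```

```bash
cat >> h.py <<'E'
from scipy.spatial.transform import Rotation as Ro
def wplane(name,u,v,z):
    d=np.load(f'pics/{name}.npz'); T=d['tool_from_camera']; K=d['intrinsics']; Rt=Ro.from_euler('xyz',d['rot'],degrees=True).as_matrix()
    r=Rt@T[:3,:3]@np.linalg.inv(K)@np.array([u,v,1.]); c=Rt@T[:3,3]+d['pos']; return c+r*(z-c[2])/r[2]
def wproj(name,X):
    d=np.load(f'pics/{name}.npz'); T=d['tool_from_camera']; K=d['intrinsics']; Rt=Ro.from_euler('xyz',d['rot'],degrees=True).as_matrix()
    p=K@(T[:3,:3].T@(Rt.T@(np.array(X,float)-d['pos'])-T[:3,3])); return p[:2]/p[2]
E
python3 - <<'E'
from h import *
snap('wrist','w2')
crop('w2',220,0,340,280,3,'w2a')
crop('w2',230,0,330,75,8,'w2b')
crop('w2',230,70,330,145,8,'w2c')
crop('w2',230,140,330,215,8,'w2d')
crop('w1',230,60,330,135,8,'w1a')
crop('w1',230,120,330,195,8,'w1b')
crop('w1',230,180,330,255,8,'w1c')
crop('w1',230,270,330,345,8,'w1d')
E
```

```text
(no output)
```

View pics/w2a.png

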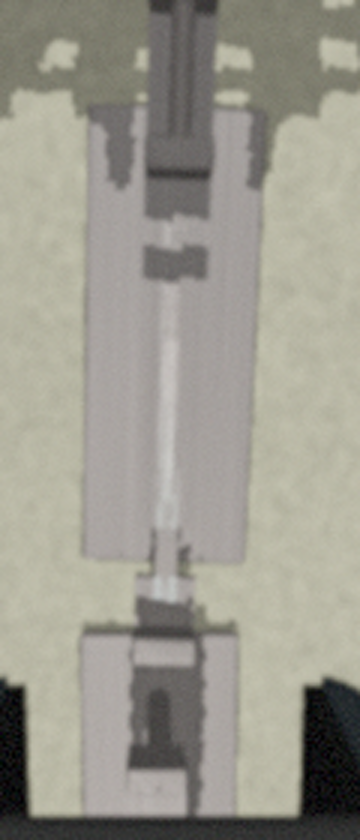

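View pics/w2b.png

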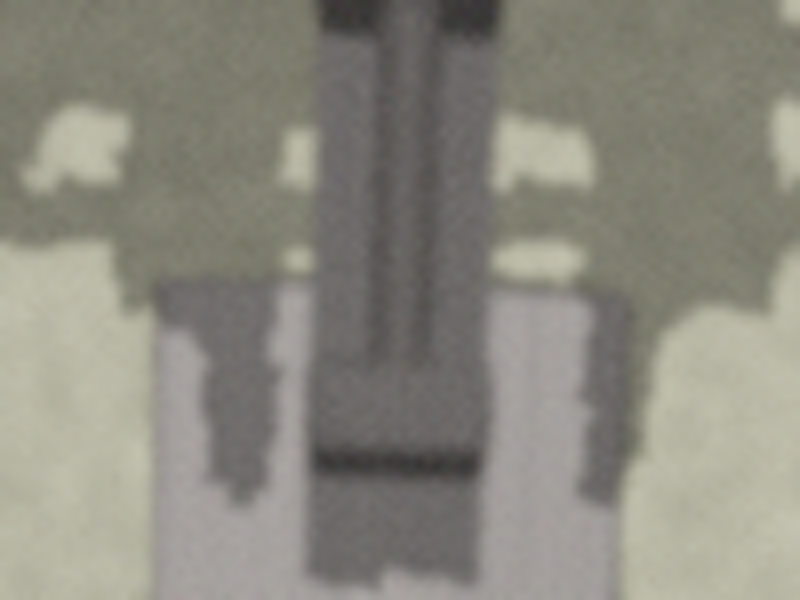

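View pics/w2c.png

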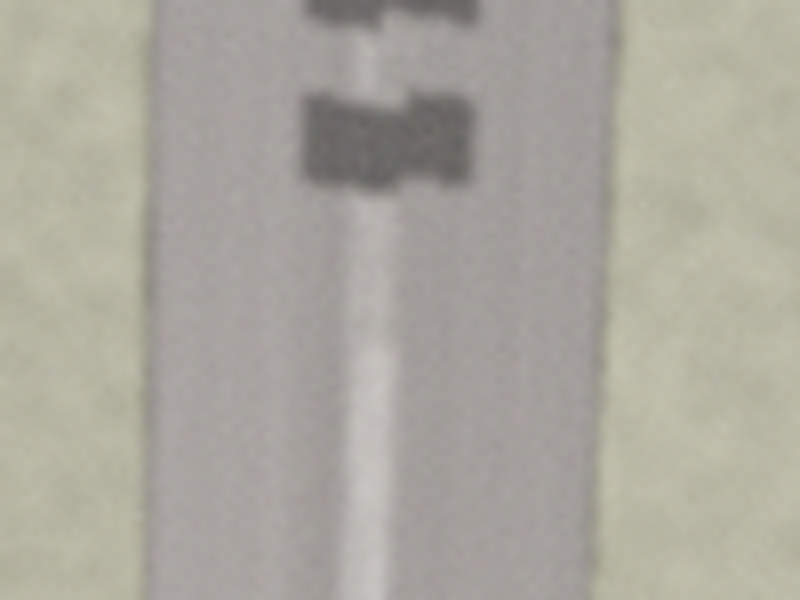

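View pics/w2d.png

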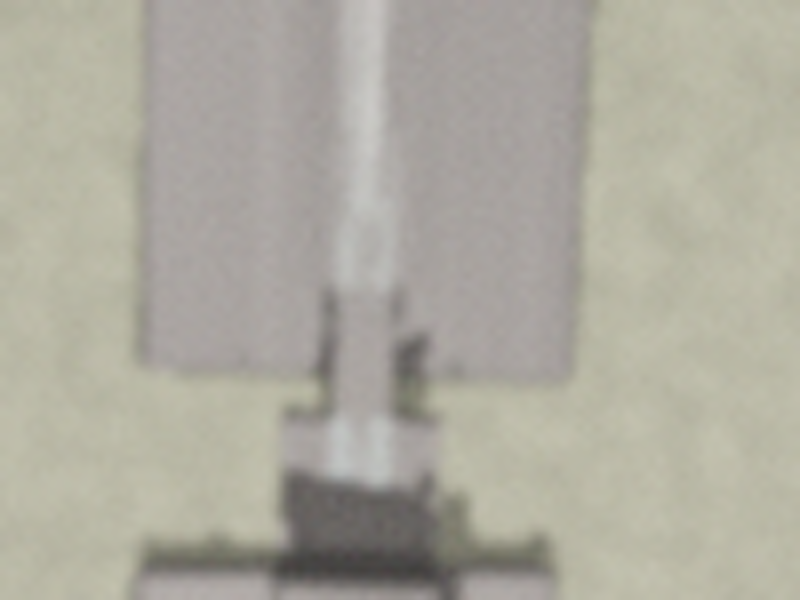

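View pics/w1a.png

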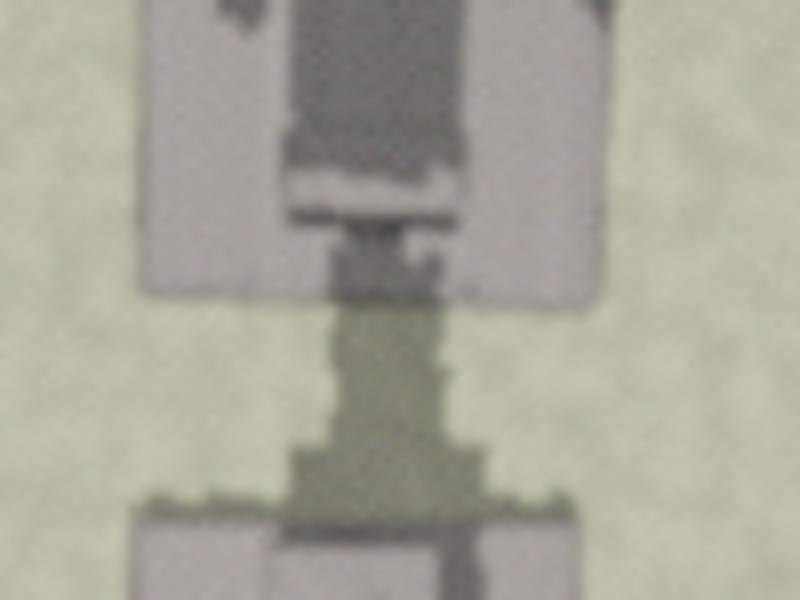

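View pics/w1b.png

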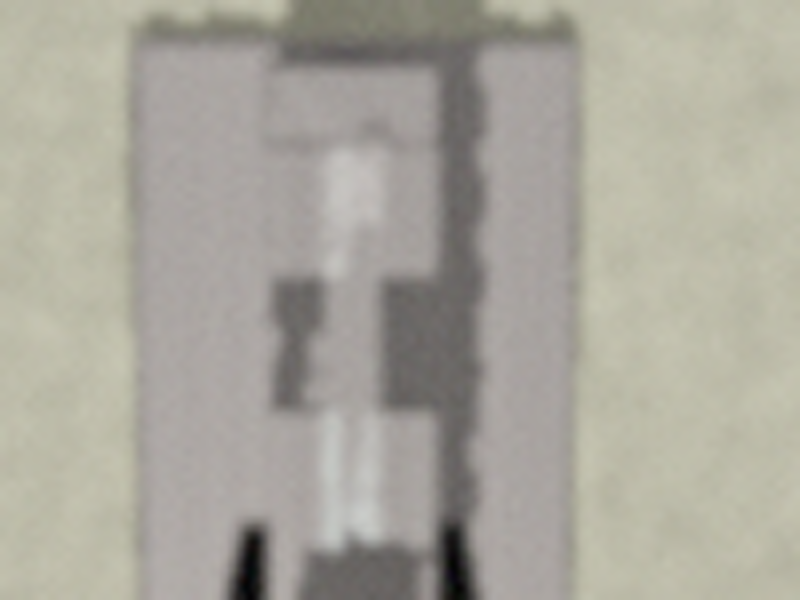

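View pics/w1c.png

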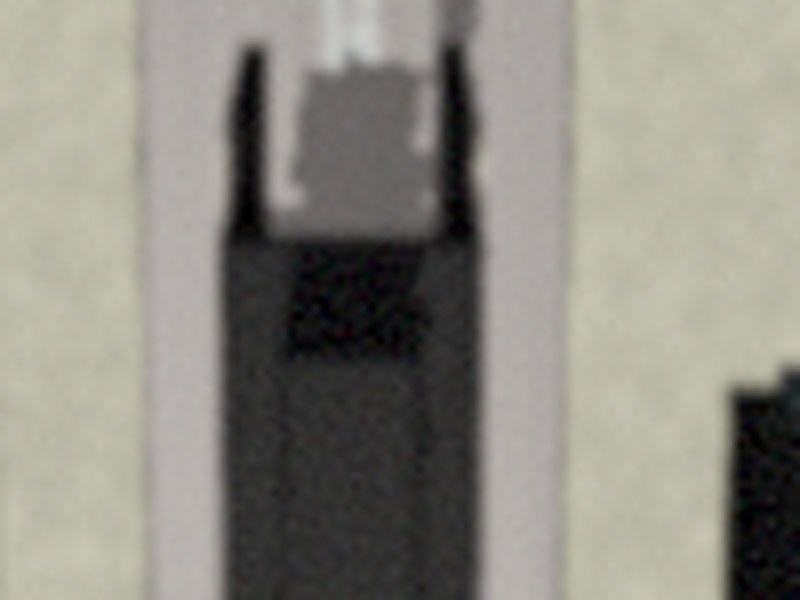

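View pics/w1d.png

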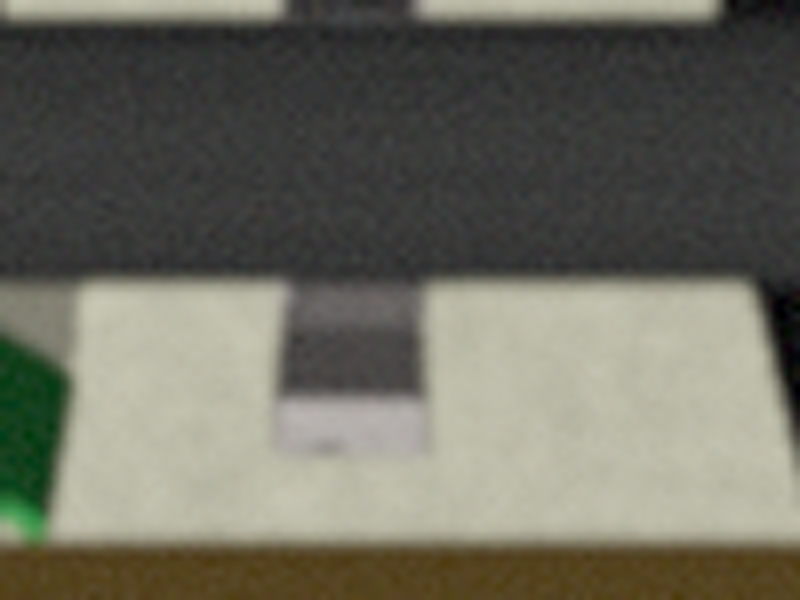

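```bash
python3 - <<'E'
from h import *
def W(n,y0,u,v,z): return wplane(n,230+u/8,y0+v/8,z).round(1)
L=[('A gap far L','w1',120,275,280,150),('A gap far R','w1',120,440,280,150),('A gap near L','w1',120,275,410,150),('A gap near R','w1',120,440,410,150),
('A lugtop far L','w1',120,270,60,166),('A lugtop far R','w1',120,440,60,166),('A lug top near','w1',120,355,143,166),
('A -end lug L','w1',270,280,452,166),('A -end lug R','w1',270,428,452,166),('A -lug in','w1',270,350,396,166),
('fin front L','w1',180,287,358,191),('fin front R','w1',180,428,358,191),('roof L','w1',180,226,300,155),('roof R','w1',180,480,300,155),('roof frontL','w1',180,228,240,155),
('B near lug near L','w1',60,288,215,166),('B near lug near R','w1',60,458,215,166),('B near lug far','w1',60,370,165,166),
('B gap far L','w2',140,335,295,150),('B gap near','w2',140,360,412,150),('B gap nearL','w2',140,285,412,150),('B gap nearR','w2',140,440,412,150),('B lugface foot','w2',140,360,478,150),('B lugtop edge','w2',140,360,555,166),
('B far lug top near L','w2',0,312,455,166),('B far lug near R','w2',0,480,455,166),('B far lug foot','w2',0,400,478,150),('B far lug top far','w2',0,400,362,166),
('B head L','w2',0,310,560,150),('B head R','w2',0,476,560,150),('B block','w2',0,400,32,166)]
for n,*a in L: print(n,W(*a))
E
```

```text
A gap far L [504.8 -73.2 150. ]
A gap far R [522.4 -70.2 150. ]
A gap near L [507.1 -87.1 150. ]
A gap near R [524.8 -84.1 150. ]
A lugtop far L [501.  -49.9 166. ]
A lugtop far R [517.9 -47.1 166. ]
A lug top near [510.8 -56.6 166. ]
A -end lug L [ 530.7 -227.4  166. ]
A -end lug R [ 547.6 -224.6  166. ]
A -lug in [ 537.5 -218.9  166. ]
fin front L [ 515.1 -122.5  191. ]
fin front R [ 528.8 -120.2  191. ]
roof L [ 508.3 -127.9  155. ]
roof R [ 536.  -123.2  155. ]
roof frontL [ 507.4 -121.1  155. ]
B near lug near L [497.9 -19.1 166. ]
B near lug near R [514.2 -16.3 166. ]
B near lug far [505.  -13.2 166. ]
B gap far L [497.8  18.  150. ]
B gap near [502.7   5.5 150. ]
B gap nearL [494.5   4.2 150. ]
B gap nearR [511.4   7.  150. ]
B lugface foot [503.9  -1.9 150. ]
B lugtop edge [504.7  -6.6 166. ]
B far lug top near L [480.2 111.9 166. ]
B far lug near R [496.1 114.5 166. ]
B far lug foot [488.7 113.6 150. ]
B far lug top far [487.1 121.4 166. ]
B head L [481.  104.4 150. ]
B head R [497.7 107.2 150. ]
B block [482.4 149.3 166. ]
```

Call:
arm_command(series=[0.009, -0.0587, -0.0208, 0, 0, 0, 0.009, -0.0587, -0.0208, 0, 0, 0, 0.009, -0.0587, -0.0208, 0, 0, 0, 0.009, -0.0587, -0.0208, 0, 0, 0, 0.009, -0.0587, -0.0208, 0, 0, 0, 0.009, -0.0587, -0.0208, 0, 0, 0, 0, 0, -0.0338, 0, 0, 0, 0, 0, -0.0338, 0, 0, 0, 0, 0, -0.0338, 0, 0, 0, 0, 0, -0.0338, 0, 0, 0, 0, 0, -0.0338, 0, 0, 0, 0, 0, -0.0338, 0, 0, 0, 0, 0, 0, 0, 0, 0, 0, 0, 0, 0, 0, 0, 0, 0, 0, 0, 0, 0])

```text
time_s: 3.75
ee_pos: [525.4, -141.9, 169.5]
ee_rot: [179.9, 0.0, 99.5]
force: [-0.6, -0.4, -1.0]
gripper_width: 45.5
```

```bash
python3 - <<'E'
from h import *
s=env.state(); print({k:np.round(s[k],2) for k in ['time_s','ee_pos','ee_rot','force','torque']})
snap('wrist','w3')
crop('w3',170,150,370,300,4,'w3a')
E
```

```text
{'time_s': np.float64(3.75), 'ee_pos': array([ 525.37, -141.88,  169.54]), 'ee_rot': array([1.7993e+02, 4.0000e-02, 9.9490e+01]), 'force': array([-0.55, -0.37, -0.99]), 'torque': array([-0.04, -0.12, -0.  ])}
```

View pics/w3a.png

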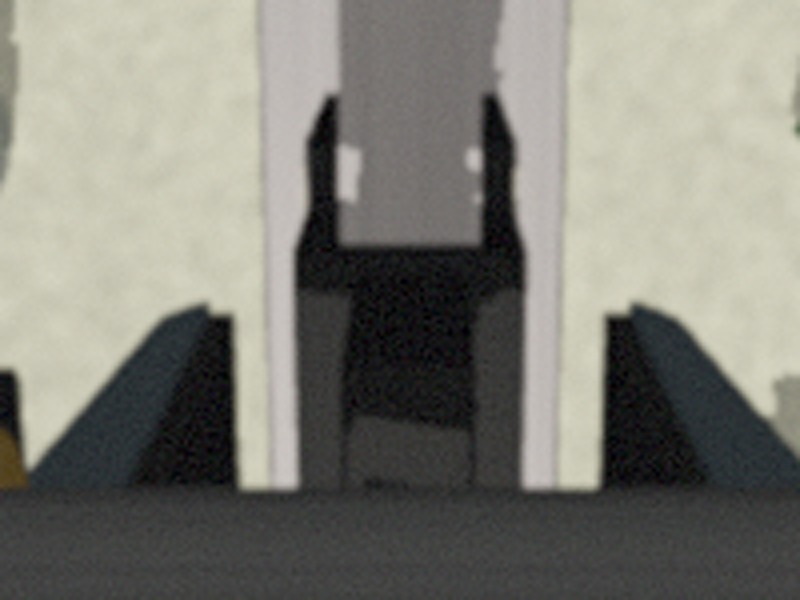

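Call:
arm_command(series=[-0.002, -0.0003, 0, 0, 0, 0, 0, 0, 0, 0, 0, 0, 0, 0, 0, 0, 0, 0, 0, 0, 0, 0, 0, 0, 0, 0, 0, 0, 0, 0, 0, 0, 0, 0, 0, 0, 0, 0, 0, 0, 0, 0, 0, 0, 0, 0, 0, 0], hand=0, newtons=20)

```text
time_s: 4.47
ee_pos: [524.2, -141.1, 169.0]
ee_rot: [180.0, 0.0, 99.5]
force: [-0.7, 1.4, 1.4]
gripper_width: 14.2
```

```bash
python3 - <<'E'
from h import *
s=env.state(); print({k:np.round(s[k],2) for k in ['time_s','ee_pos','ee_rot','force','torque','gripper_width']})
E
```

```text
{'time_s': np.float64(4.47), 'ee_pos': array([ 524.2 , -141.11,  168.99]), 'ee_rot': array([179.99,   0.  ,  99.55]), 'force': array([-0.68,  1.39,  1.38]), 'torque': array([ 0.07, -0.05,  0.04]), 'gripper_width': np.float64(14.18)}
```

Call:
arm_command(series=[0, 0, 0.00165, 0, 0, 0, 0, 0, 0.00165, 0, 0, 0, 0, 0, 0, 0, 0, 0, 0, 0, 0, 0, 0, 0])

```text
time_s: 4.8
ee_pos: [524.0, -141.1, 169.9]
ee_rot: [-180.0, -0.0, 99.5]
force: [-0.5, 0.8, -1.7]
gripper_width: 13.8
```

```bash
python3 - <<'E'
from h import *
s=env.state(); print({k:np.round(s[k],2) for k in ['time_s','ee_pos','ee_rot','force','torque','gripper_width']})
E
```

```text
{'time_s': np.float64(4.8), 'ee_pos': array([ 524.03, -141.1 ,  169.86]), 'ee_rot': array([-1.7998e+02, -1.0000e-02,  9.9550e+01]), 'force': array([-0.53,  0.77, -1.74]), 'torque': array([ 0.05, -0.08,  0.02]), 'gripper_width': np.float64(13.84)}
```

Call:
arm_command(series=[-0.0024, 0.0143, 0, 0, 0, 0, -0.0024, 0.0143, 0, 0, 0, 0, -0.0024, 0.0143, 0, 0, 0, 0, -0.0024, 0.0143, 0, 0, 0, 0, -0.0024, 0.0143, 0, 0, 0, 0, -0.0024, 0.0143, 0, 0, 0, 0, -0.0024, 0.0143, 0, 0, 0, 0, -0.0024, 0.0143, 0, 0, 0, 0, -0.0024, 0.0143, 0, 0, 0, 0, -0.0024, 0.0143, 0, 0, 0, 0, 0, 0, 0, 0, 0, 0, 0, 0, 0, 0, 0, 0, 0, 0, 0, 0, 0, 0])

```text
time_s: 5.88
ee_pos: [514.7, -84.0, 170.2]
ee_rot: [180.0, 0.0, 99.6]
force: [-0.3, -0.5, -2.3]
gripper_width: 13.8
```

Call:
arm_command(series=[-0.0004, 0.0025, 0, 0, 0, 0, -0.0004, 0.0025, 0, 0, 0, 0, -0.0004, 0.0025, 0, 0, 0, 0, 0, 0, 0, 0, 0, 0, 0, 0, 0, 0, 0, 0])

```text
time_s: 6.3
ee_pos: [514.1, -81.0, 170.1]
ee_rot: [180.0, -0.0, 99.5]
force: [-0.9, 0.8, -0.9]
gripper_width: 14.0
```

Call:
arm_command(series=[-0.0002, 0.00125, 0, 0, 0, 0, -0.0002, 0.00125, 0, 0, 0, 0, 0, 0, 0, 0, 0, 0])

```text
time_s: 6.55
ee_pos: [513.9, -79.9, 170.1]
ee_rot: [180.0, -0.0, 99.5]
force: [0.8, -0.3, -1.2]
gripper_width: 13.8
```

Call:
arm_command(series=[-0.0002, 0.00125, 0, 0, 0, 0, 0, 0, 0, 0, 0, 0, 0, 0, 0, 0, 0, 0])

```text
time_s: 6.8
ee_pos: [513.8, -79.4, 170.1]
ee_rot: [180.0, 0.0, 99.6]
force: [0.0, -0.3, -2.6]
gripper_width: 14.2
```

Call:
arm_command(series=[-0.0002, 0.00125, 0, 0, 0, 0, 0, 0, 0, 0, 0, 0, 0, 0, 0, 0, 0, 0])

```text
time_s: 7.05
ee_pos: [513.8, -78.9, 170.1]
ee_rot: [180.0, 0.0, 99.5]
force: [0.3, 0.9, -0.5]
gripper_width: 13.7
```

Call:
arm_command(series=[-0.0002, 0.00125, 0, 0, 0, 0, 0, 0, 0, 0, 0, 0, 0, 0, 0, 0, 0, 0])

```text
time_s: 7.3
ee_pos: [513.7, -78.6, 170.2]
ee_rot: [180.0, 0.0, 99.6]
force: [0.9, -0.9, -2.3]
gripper_width: 13.6
```

Call:
arm_command(series=[-0.0002, 0.00125, 0, 0, 0, 0, 0, 0, 0, 0, 0, 0, 0, 0, 0, 0, 0, 0])

```text
time_s: 7.55
ee_pos: [513.7, -78.6, 170.2]
ee_rot: [180.0, 0.1, 99.6]
force: [0.2, -4.1, -2.1]
gripper_width: 13.5
```

Call:
arm_command(series=[0, 0, 0, 0, 0, 0, 0, 0, 0, 0, 0, 0])

```text
time_s: 7.72
ee_pos: [513.7, -78.6, 170.2]
ee_rot: [180.0, 0.1, 99.6]
force: [0.9, -5.2, -1.9]
gripper_width: 14.0
```

```bash
python3 - <<'E'
from h import *
s=env.state(); print({k:np.round(s[k],2) for k in ['time_s','ee_pos','ee_rot','force','torque','gripper_width']})
E
```

```text
{'time_s': np.float64(7.72), 'ee_pos': array([513.72, -78.57, 170.17]), 'ee_rot': array([1.7999e+02, 7.0000e-02, 9.9560e+01]), 'force': array([ 0.92, -5.23, -1.94]), 'torque': array([-1.02, -0.14,  0.  ]), 'gripper_width': np.float64(13.99)}
```

Call:
arm_command(series=[0, 0, 0, 0, 0, 0, 0, 0, 0, 0, 0, 0, 0, 0, 0, 0, 0, 0])

```text
time_s: 7.97
ee_pos: [513.8, -78.6, 170.2]
ee_rot: [180.0, 0.1, 99.6]
force: [0.4, -5.4, -2.8]
gripper_width: 13.9
```

Call:
arm_command(series=[0.0003, -0.0019, 0, 0, 0, 0, 0, 0, 0, 0, 0, 0, 0, 0, 0, 0, 0, 0])

```text
time_s: 8.22
ee_pos: [513.7, -78.6, 170.2]
ee_rot: [180.0, -0.0, 99.5]
force: [0.6, -3.3, -1.5]
gripper_width: 13.9
```

Call:
arm_command(series=[0, 0, 0.005, 0, 0, 0, 0, 0, 0.005, 0, 0, 0, 0, 0, 0, 0, 0, 0])

```text
time_s: 8.47
ee_pos: [513.8, -78.6, 174.5]
ee_rot: [180.0, -0.0, 99.5]
force: [-0.2, -3.9, -1.2]
gripper_width: 14.2
```

Call:
arm_command(series=[0.0002, -0.001, 0, 0, 0, 0, 0, 0, 0, 0, 0, 0, 0, 0, 0, 0, 0, 0])

```text
time_s: 8.72
ee_pos: [513.8, -78.7, 174.3]
ee_rot: [180.0, -0.1, 99.5]
force: [-0.8, -0.9, -1.2]
gripper_width: 14.2
```

Free now. Lifting on.

Call:
arm_command(series=[0, 0, 0.01, 0, 0, 0, 0, 0, 0.01, 0, 0, 0, 0, 0, 0.01, 0, 0, 0, 0, 0, 0, 0, 0, 0])

```text
time_s: 9.05
ee_pos: [514.4, -78.9, 187.3]
ee_rot: [179.9, -0.0, 99.5]
force: [0.4, 0.5, -2.4]
gripper_width: 14.0
```

Call:
arm_command(series=[0, 0, 0.03, 0, 0, 0, 0, 0, 0.03, 0, 0, 0, 0, 0, 0.03, 0, 0, 0, 0, 0, 0.03, 0, 0, 0, 0, 0, 0.03, 0, 0, 0, 0, 0, 0.03, 0, 0, 0, 0, 0, 0, 0, 0, 0, 0, 0, 0, 0, 0, 0])

```text
time_s: 9.72
ee_pos: [514.0, -79.0, 258.5]
ee_rot: [179.9, 0.0, 99.5]
force: [0.4, 0.6, -2.4]
gripper_width: 13.8
```

```bash
python3 - <<'E'
from h import *
s=env.state(); print({k:np.round(s[k],2) for k in ['time_s','ee_pos','ee_rot','force','torque','gripper_width']})
snap('wrist','w4')
crop('w4',170,0,370,300,2.6,'w4x')
crop('w4',220,0,320,75,8,'w4a')
crop('w4',220,75,320,150,8,'w4b')
E
```

```text
{'time_s': np.float64(9.72), 'ee_pos': array([513.99, -78.98, 258.46]), 'ee_rot': array([179.93,   0.  ,  99.55]), 'force': array([ 0.43,  0.56, -2.35]), 'torque': array([-0.03, -0.12, -0.01]), 'gripper_width': np.float64(13.84)}
```

View pics/w4x.png

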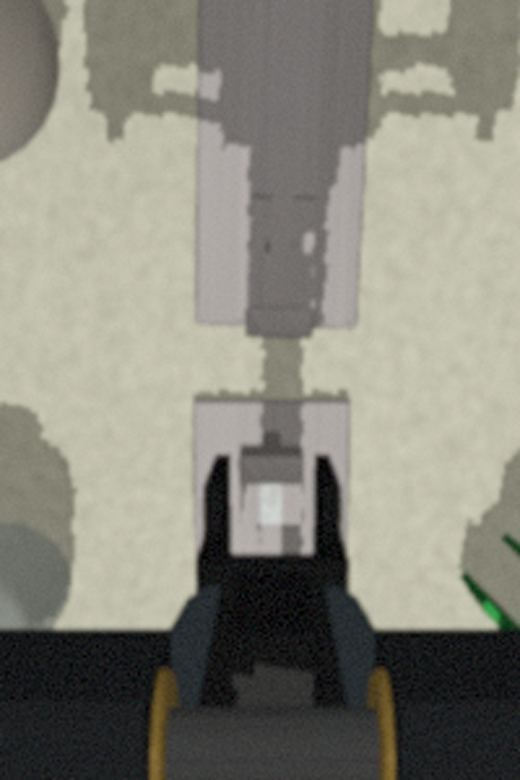

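View pics/w4b.png

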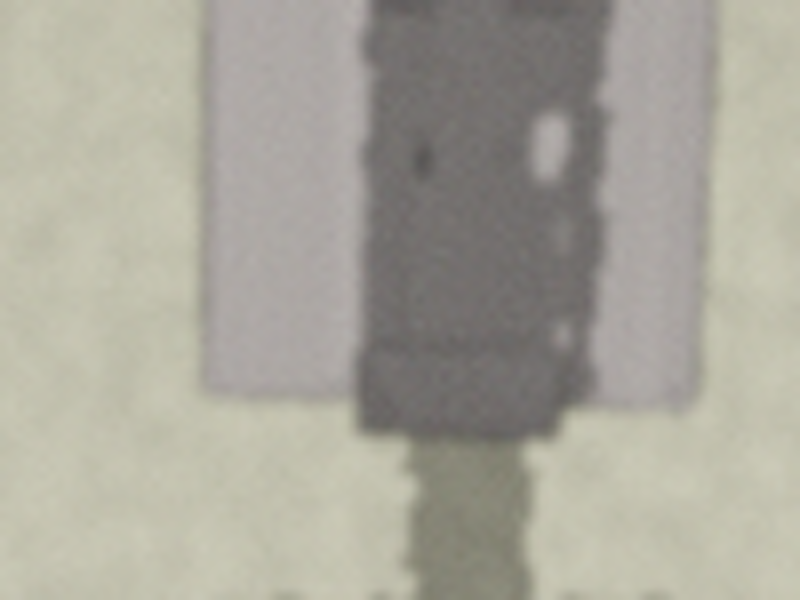

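View pics/w4a.png

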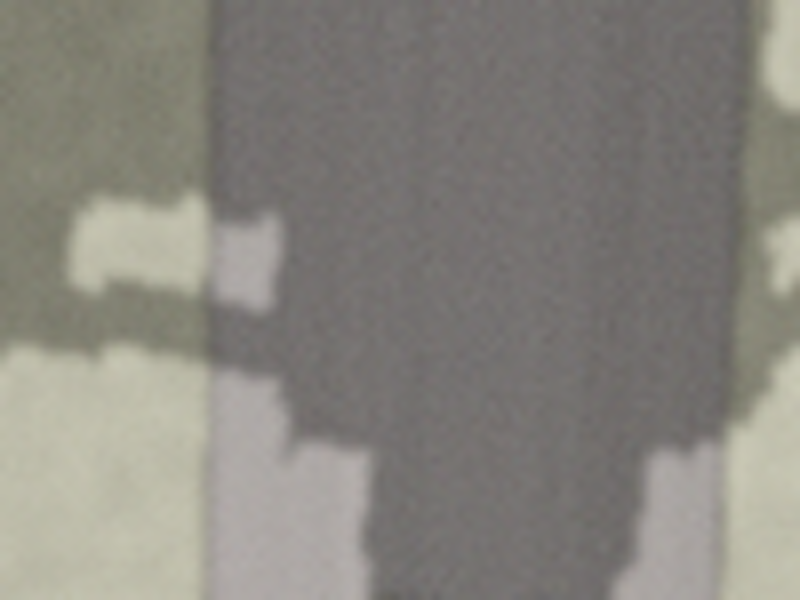

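```bash
python3 - <<'E'
from h import *
im=cv2.imread('pics/w4.png')[40:140,230:330].astype(float)
im=cv2.resize(im,None,fx=6,fy=6,interpolation=cv2.INTER_CUBIC); im=cv2.GaussianBlur(im,(0,0),3)
im=np.clip((im-85)*255/50,0,255); cv2.imwrite('pics/w4e.png',im)
for n,u,v,z in [('lug L',220+362/8,75+432/8,166),('lug R',220+560/8,75+435/8,166),('lug far',220+460/8,75+345/8,166)]: print(n,wplane('w4',u,v,z).round(1))
E
```

```text
lug L [497.6 -18.1 166. ]
lug R [514.5 -15.5 166. ]
lug far [504.7  -9.5 166. ][ WARN:0@0.404] global loadsave.cpp:1063 imwrite_ Unsupported depth image for selected encoder is fallbacked to CV_8U.
```

View pics/w4e.png

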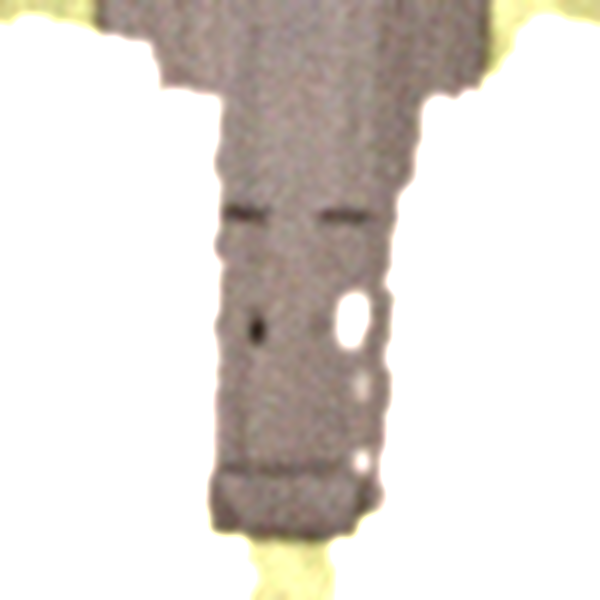

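```bash
python3 - <<'E'
from h import *
W=lambda u,v,z: wplane('w4',230+u/6,40+v/6,z)
a,b=W(225,208,150),W(372,208,150); c,d=W(213,530,166),W(357,533,166); e=(W(222,466,166)+W(350,466,166))/2
print(a,b,np.linalg.norm(a-b)); print(c,d,np.linalg.norm(c-d)); g=(a+b)/2; l=(c+d)/2; print(g,l,e)
v=(g-l)[:2]; print(np.linalg.norm(v), np.degrees(np.arctan2(-v[0],v[1])))
E
```

```text
[492.83010634  18.77829783 150.        ] [509.97731202  21.66652869 150.        ] 17.3887475137734
[497.6616168  -17.65749963 166.        ] [514.09148874 -15.23569959 166.        ] 16.607402183447256
[501.40370918  20.22241326 150.        ] [505.87655277 -16.44659961 166.        ] [504.75818616  -9.21526462 166.        ]
36.94080175678435 6.954516708297288
```

Call:
arm_command(series=[-0.004, 0.0285, 0, 0, 0, -0.0049, -0.004, 0.0285, 0, 0, 0, -0.0049, -0.004, 0.0285, 0, 0, 0, -0.0049, -0.004, 0.0285, 0, 0, 0, -0.0049, -0.004, 0.0285, 0, 0, 0, -0.0049, -0.004, 0.0285, 0, 0, 0, -0.0049, -0.004, 0.0285, 0, 0, 0, -0.0049, -0.004, 0.0285, 0, 0, 0, -0.0049, 0, 0, 0, 0, 0, 0, 0, 0, 0, 0, 0, 0, 0, 0, 0, 0, 0, 0])

```text
time_s: 10.68
ee_pos: [500.8, 11.7, 257.6]
ee_rot: [-179.9, 0.0, 97.8]
force: [-0.7, -0.6, -2.3]
gripper_width: 13.7
```

Call:
arm_command(series=[0, 0, -0.0125, 0, 0, 0, 0, 0, -0.0125, 0, 0, 0, 0, 0, -0.0125, 0, 0, 0, 0, 0, -0.0125, 0, 0, 0, 0, 0, -0.0125, 0, 0, 0, 0, 0, -0.0125, 0, 0, 0, 0, 0, -0.0125, 0, 0, 0, 0, 0, -0.0125, 0, 0, 0, 0, 0, 0, 0, 0, 0, 0, 0, 0, 0, 0, 0])

```text
time_s: 11.52
ee_pos: [500.9, 12.1, 217.8]
ee_rot: [-180.0, -0.0, 97.8]
force: [0.0, 0.7, -1.5]
gripper_width: 13.9
```

```bash
python3 - <<'E'
from h import *
s=env.state(); print({k:np.round(s[k],2) for k in ['time_s','ee_pos','ee_rot','force','torque','gripper_width']})
snap('wrist','w5');snap('top','t5');snap('scene','s5')
crop('w5',170,130,370,280,4,'w5x')
crop('t5',190,200,290,275,8,'t5x')
crop('s5',240,130,380,235,5.7,'s5x')
E
```

```text
{'time_s': np.float64(11.52), 'ee_pos': array([500.89,  12.11, 217.83]), 'ee_rot': array([-179.97,   -0.  ,   97.79]), 'force': array([ 0.01,  0.74, -1.51]), 'torque': array([-0.01, -0.08, -0.  ]), 'gripper_width': np.float64(13.91)}
```

View pics/w5x.png

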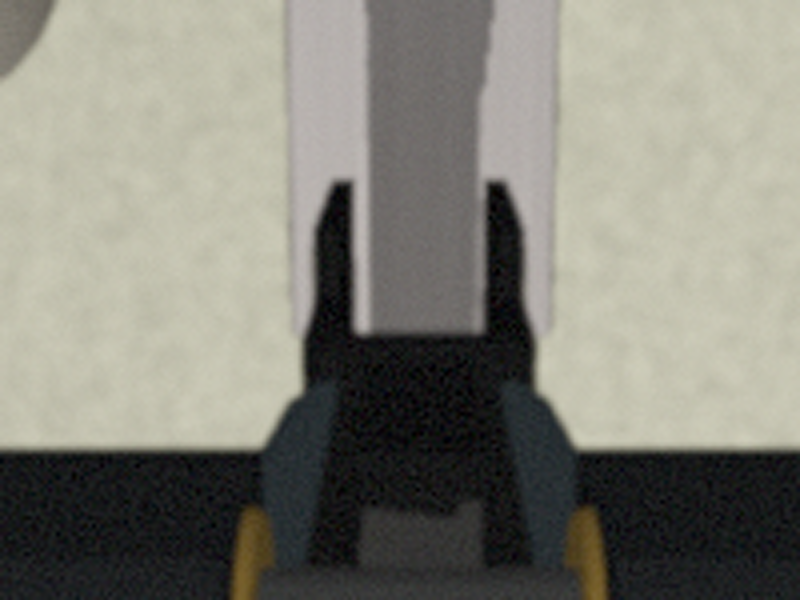

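View pics/s5x.png

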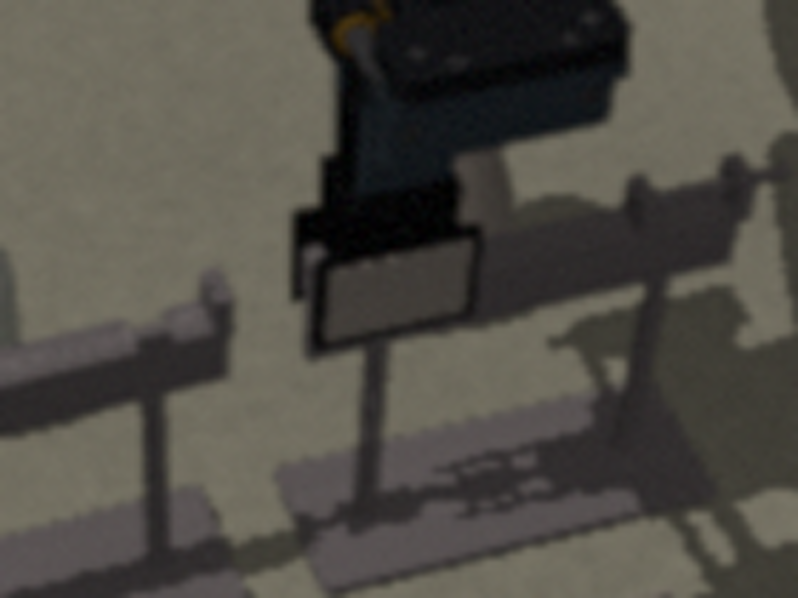

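```bash
python3 - <<'E'
from h import *
im=cv2.imread('pics/w5.png')[0:220,200:345].astype(float)
im=cv2.resize(im,None,fx=5,fy=2.7,interpolation=cv2.INTER_CUBIC); im=cv2.GaussianBlur(im,(0,0),2)
im=np.clip((im-70)*255/60,0,255).astype(np.uint8); cv2.imwrite('pics/w5e.png',im)
E
```

```text
(no output)
```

View pics/w5e.png

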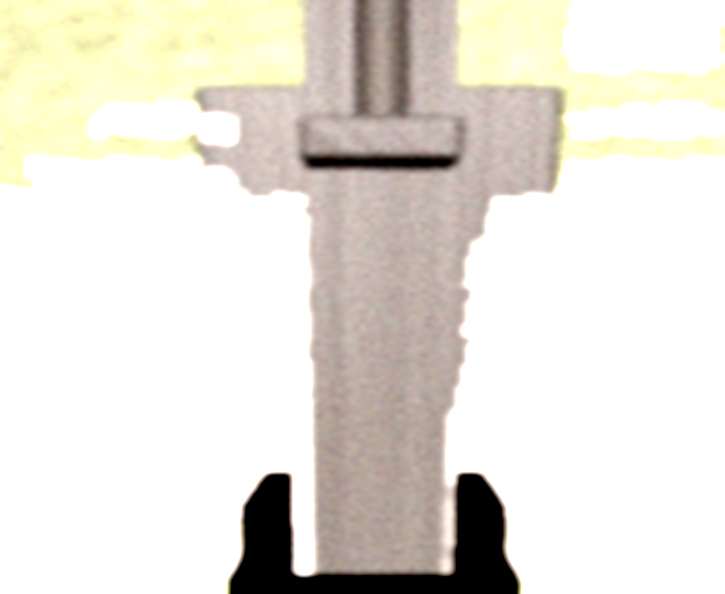

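View pics/t5x.png

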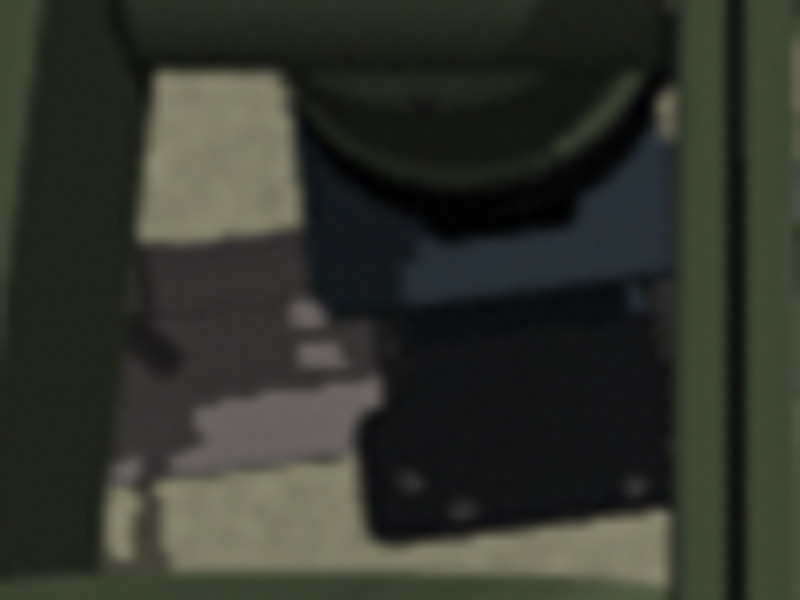

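```bash
python3 - <<'E'
from h import *
d=np.load('pics/w5.npz'); Rt=Ro.from_euler('xyz',d['rot'],degrees=True).as_matrix()
def W(u,v,z):
    X=wplane('w5',200+u/5,v/2.7,z); return X, Rt.T@(X-d['pos'])
for n,u,v,z in [('headL',317,540,150),('headR',443,540,150),('headL2',316,420,150),('headR2',446,420,150),('headL3',311,230,150),('lugL',304,155,166),('lugR',457,155,166),('lugfarL',303,117,166),('lugfarR',461,117,166),
 ('toewallL in',292,490,150),('toewallR in',457,490,150)]:
    X,t=W(u,v,z); print(n,X.round(1),t.round(1))
E
```

```text
headL [491.3  28.9 150. ] [18.  -7.1 67.8]
headR [507.7  31.2 150. ] [18.   9.4 67.8]
headL2 [487.5  57.7 150. ] [47.  -7.  67.8]
headR2 [503.9  59.9 150. ] [47.   9.5 67.8]
headL3 [481.5  99.7 150. ] [89.4 -7.3 67.8]
lugL [479.6 112.8 166. ] [102.6  -7.5  51.8]
lugR [496.4 115.1 166. ] [102.6   9.5  51.8]
lugfarL [478.5 119.9 166. ] [109.8  -7.5  51.8]
lugfarR [495.7 122.3 166. ] [109.8   9.8  51.8]
toewallL in [486.6  40.7 150. ] [ 30.3 -10.3  67.8]
toewallR in [507.7  43.6 150. ] [30.3 11.1 67.8]
```

Call:
arm_command(series=[0.0016, 0.001, 0, 0, 0, 0, 0, 0, -0.0125, 0, 0, 0, 0, 0, -0.0125, 0, 0, 0, 0, 0, -0.0125, 0, 0, 0, 0, 0, -0.0125, 0, 0, 0, 0, 0, -0.0125, 0, 0, 0, 0, 0, -0.0125, 0, 0, 0, 0, 0, 0, 0, 0, 0, 0, 0, 0, 0, 0, 0])

```text
time_s: 12.42
ee_pos: [501.5, 12.5, 187.7]
ee_rot: [-180.0, -0.0, 97.8]
force: [0.2, -0.4, -1.7]
gripper_width: 14.5
```

```bash
python3 - <<'E'
from h import *
s=env.state(); print({k:np.round(s[k],2) for k in ['time_s','ee_pos','ee_rot','force','torque','gripper_width']})
snap('wrist','w6')
im=cv2.imread('pics/w6.png')[150:300,170:370].astype(float)
im=cv2.resize(im,None,fx=4,fy=4,interpolation=cv2.INTER_CUBIC); im=cv2.GaussianBlur(im,(0,0),2)
cv2.imwrite('pics/w6e.png',np.clip((im-10)*255/130,0,255).astype(np.uint8))
E
```

```text
{'time_s': np.float64(12.42), 'ee_pos': array([501.49,  12.49, 187.74]), 'ee_rot': array([-1.7996e+02, -1.0000e-02,  9.7780e+01]), 'force': array([ 0.21, -0.43, -1.74]), 'torque': array([-0.04, -0.07,  0.01]), 'gripper_width': np.float64(14.45)}
```

View pics/w6e.png

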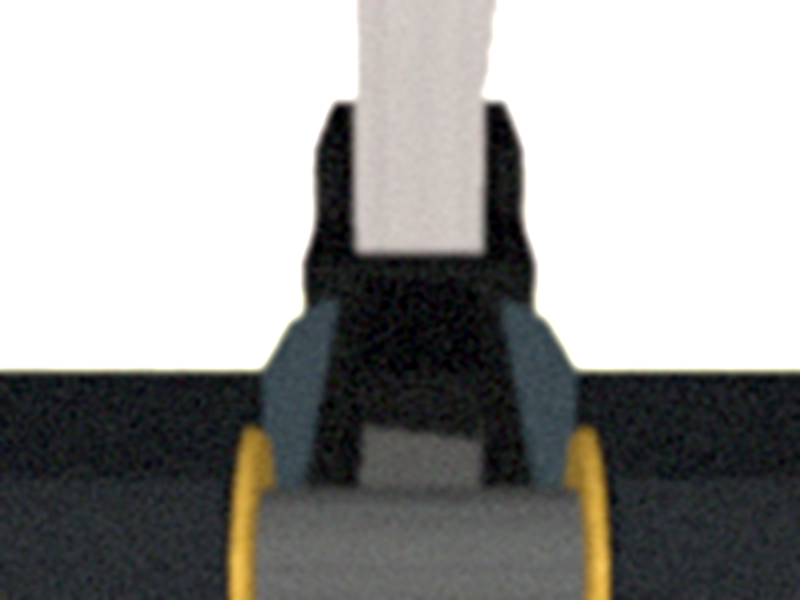

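Call:
arm_command(series=[0, 0, -0.0025, 0, 0, 0, 0, 0, -0.0025, 0, 0, 0, 0, 0, -0.0025, 0, 0, 0, 0, 0, -0.0025, 0, 0, 0, 0, 0, 0, 0, 0, 0])

```text
time_s: 12.88
ee_pos: [501.5, 12.5, 184.0]
ee_rot: [-180.0, -0.0, 97.8]
force: [0.3, 0.0, -1.6]
gripper_width: 13.9
```

Call:
arm_command(series=[0, 0, -0.0025, 0, 0, 0, 0, 0, 0, 0, 0, 0, 0, 0, 0, 0, 0, 0])

```text
time_s: 13.13
ee_pos: [501.6, 12.5, 183.1]
ee_rot: [180.0, 0.0, 97.8]
force: [0.6, -0.3, -1.8]
gripper_width: 13.8
```

Call:
arm_command(series=[0, 0, -0.0025, 0, 0, 0, 0, 0, 0, 0, 0, 0, 0, 0, 0, 0, 0, 0])

```text
time_s: 13.38
ee_pos: [501.6, 12.5, 182.1]
ee_rot: [-180.0, 0.0, 97.8]
force: [-0.5, 0.7, -1.9]
gripper_width: 13.9
```

Call:
arm_command(series=[0, 0, -0.0025, 0, 0, 0, 0, 0, -0.0025, 0, 0, 0, 0, 0, 0, 0, 0, 0, 0, 0, 0, 0, 0, 0])

```text
time_s: 13.72
ee_pos: [501.6, 12.5, 180.0]
ee_rot: [-180.0, -0.0, 97.8]
force: [0.0, 1.1, -2.2]
gripper_width: 13.6
```

Call:
arm_command(series=[0, 0, -0.0025, 0, 0, 0, 0, 0, -0.0025, 0, 0, 0, 0, 0, 0, 0, 0, 0, 0, 0, 0, 0, 0, 0])

```text
time_s: 14.05
ee_pos: [501.6, 12.5, 178.0]
ee_rot: [-180.0, -0.0, 97.8]
force: [0.1, -0.4, -2.1]
gripper_width: 13.5
```

Call:
arm_command(series=[0, 0, -0.0025, 0, 0, 0, 0, 0, -0.0025, 0, 0, 0, 0, 0, -0.0025, 0, 0, 0, 0, 0, -0.0025, 0, 0, 0, 0, 0, -0.0025, 0, 0, 0, 0, 0, 0, 0, 0, 0, 0, 0, 0, 0, 0, 0])

```text
time_s: 14.63
ee_pos: [501.6, 12.5, 173.1]
ee_rot: [-180.0, -0.0, 97.8]
force: [-0.4, -0.5, -1.7]
gripper_width: 13.9
```

Call:
arm_command(series=[0, 0, -0.0025, 0, 0, 0, 0, 0, -0.0025, 0, 0, 0, 0, 0, -0.0025, 0, 0, 0, 0, 0, 0, 0, 0, 0, 0, 0, 0, 0, 0, 0])

```text
time_s: 15.05
ee_pos: [501.6, 12.5, 170.1]
ee_rot: [-180.0, -0.0, 97.8]
force: [-1.0, -0.2, -2.3]
gripper_width: 13.9
```

Call:
arm_command(series=[0, 0, -0.0015, 0, 0, 0, 0, 0, 0, 0, 0, 0, 0, 0, 0, 0, 0, 0])

```text
time_s: 15.3
ee_pos: [501.7, 12.5, 169.5]
ee_rot: [180.0, -0.0, 97.8]
force: [-0.0, -0.4, -1.6]
gripper_width: 13.6
```

Call:
arm_command(series=[0, 0, -0.0015, 0, 0, 0, 0, 0, 0, 0, 0, 0, 0, 0, 0, 0, 0, 0])

```text
time_s: 15.55
ee_pos: [501.7, 12.5, 169.0]
ee_rot: [180.0, 0.0, 97.8]
force: [1.1, 0.7, -1.2]
gripper_width: 13.5
```

Call:
arm_command(series=[0, 0, -0.0012, 0, 0, 0, 0, 0, 0, 0, 0, 0, 0, 0, 0, 0, 0, 0])

```text
time_s: 15.8
ee_pos: [501.7, 12.5, 169.0]
ee_rot: [180.0, 0.0, 97.8]
force: [-1.2, 0.8, 3.2]
gripper_width: 13.9
```

Call:
arm_command(series=[0, 0, 0.0043, 0, 0, 0, 0, 0, 0, 0, 0, 0, 0, 0, 0, 0, 0, 0])

```text
time_s: 16.05
ee_pos: [501.6, 12.5, 169.9]
ee_rot: [-180.0, -0.0, 97.8]
force: [-0.4, -0.1, -1.8]
gripper_width: 13.6
```

Call:
arm_command(series=[-0.0018, 0.0131, 0, 0, 0, 0, -0.0018, 0.0131, 0, 0, 0, 0, -0.0018, 0.0131, 0, 0, 0, 0, -0.0018, 0.0131, 0, 0, 0, 0, 0, 0, 0, 0, 0, 0, 0, 0, 0, 0, 0, 0])

```text
time_s: 16.55
ee_pos: [498.7, 33.9, 170.2]
ee_rot: [180.0, 0.0, 97.8]
force: [-0.2, 0.0, -2.4]
gripper_width: 14.1
```

Call:
arm_command(series=[-0.0018, 0.0131, 0, 0, 0, 0, -0.0018, 0.0131, 0, 0, 0, 0, -0.0018, 0.0131, 0, 0, 0, 0, -0.0018, 0.0131, 0, 0, 0, 0, -0.0018, 0.0131, 0, 0, 0, 0, 0, 0, 0, 0, 0, 0, 0, 0, 0, 0, 0, 0])

```text
time_s: 17.13
ee_pos: [495.1, 60.0, 170.2]
ee_rot: [180.0, 0.0, 97.8]
force: [-0.8, -0.1, -2.7]
gripper_width: 14.2
```

Call:
arm_command(series=[-0.0018, 0.0131, 0, 0, 0, 0, -0.0018, 0.0131, 0, 0, 0, 0, -0.0018, 0.0131, 0, 0, 0, 0, -0.0018, 0.0131, 0, 0, 0, 0, -0.0018, 0.0131, 0, 0, 0, 0, 0, 0, 0, 0, 0, 0, 0, 0, 0, 0, 0, 0])

```text
time_s: 17.72
ee_pos: [491.5, 86.2, 170.2]
ee_rot: [180.0, 0.0, 97.8]
force: [-0.3, -0.4, -2.6]
gripper_width: 13.7
```

Call:
arm_command(series=[-0.0003, 0.0025, 0, 0, 0, 0, -0.0003, 0.0025, 0, 0, 0, 0, 0, 0, 0, 0, 0, 0, 0, 0, 0, 0, 0, 0])

```text
time_s: 18.05
ee_pos: [491.4, 87.8, 170.2]
ee_rot: [180.0, 0.0, 97.8]
force: [0.4, -0.6, -2.7]
gripper_width: 14.1
```

Call:
arm_command(series=[-0.0003, 0.0025, 0, 0, 0, 0, 0, 0, 0, 0, 0, 0, 0, 0, 0, 0, 0, 0])

```text
time_s: 18.3
ee_pos: [491.2, 88.8, 170.2]
ee_rot: [180.0, 0.0, 97.8]
force: [0.3, 0.3, -1.0]
gripper_width: 14.1
```

Call:
arm_command(series=[-0.0002, 0.00125, 0, 0, 0, 0, 0, 0, 0, 0, 0, 0, 0, 0, 0, 0, 0, 0])

```text
time_s: 18.55
ee_pos: [491.1, 89.4, 170.2]
ee_rot: [180.0, 0.0, 97.8]
force: [-0.3, 0.5, -1.6]
gripper_width: 14.0
```

Call:
arm_command(series=[-0.0001, 0.00125, 0, 0, 0, 0, 0, 0, 0, 0, 0, 0, 0, 0, 0, 0, 0, 0])

```text
time_s: 18.8
ee_pos: [491.1, 89.9, 170.2]
ee_rot: [180.0, -0.0, 97.8]
force: [-0.2, 0.3, -1.4]
gripper_width: 13.9
```

Call:
arm_command(series=[-0.0002, 0.00125, 0, 0, 0, 0, 0, 0, 0, 0, 0, 0, 0, 0, 0, 0, 0, 0])

```text
time_s: 19.05
ee_pos: [491.0, 90.4, 170.2]
ee_rot: [180.0, 0.0, 97.8]
force: [0.9, 0.0, -2.5]
gripper_width: 13.3
```

Call:
arm_command(series=[-0.0002, 0.00125, 0, 0, 0, 0, 0, 0, 0, 0, 0, 0, 0, 0, 0, 0, 0, 0])

```text
time_s: 19.3
ee_pos: [490.9, 90.9, 170.2]
ee_rot: [180.0, -0.0, 97.8]
force: [0.0, -0.3, -1.8]
gripper_width: 14.1
```

Call:
arm_command(series=[-0.0001, 0.00125, 0, 0, 0, 0, 0, 0, 0, 0, 0, 0, 0, 0, 0, 0, 0, 0])

```text
time_s: 19.55
ee_pos: [490.9, 91.2, 170.2]
ee_rot: [180.0, 0.0, 97.8]
force: [0.3, -1.4, -1.4]
gripper_width: 14.0
```

Call:
arm_command(series=[-0.0002, 0.001, 0, 0, 0, 0, 0, 0, 0, 0, 0, 0, 0, 0, 0, 0, 0, 0])

```text
time_s: 19.8
ee_pos: [490.9, 91.3, 170.2]
ee_rot: [180.0, 0.1, 97.8]
force: [0.4, -2.4, -2.1]
gripper_width: 13.8
```

Call:
arm_command(series=[0, 0.0008, 0, 0, 0, 0, 0, 0, 0, 0, 0, 0, 0, 0, 0, 0, 0, 0])

```text
time_s: 20.05
ee_pos: [490.9, 91.3, 170.2]
ee_rot: [180.0, 0.1, 97.8]
force: [0.8, -5.6, -1.8]
gripper_width: 13.8
```

Call:
arm_command(series=[0, 0, 0, 0, 0, 0, 0, 0, 0, 0, 0, 0, 0, 0, 0, 0, 0, 0, 0, 0, 0, 0, 0, 0])

```text
time_s: 20.38
ee_pos: [490.9, 91.3, 170.2]
ee_rot: [180.0, 0.1, 97.8]
force: [0.1, -5.3, -0.8]
gripper_width: 13.8
```

```bash
python3 - <<'E'
from h import *
s=env.state(); print({k:np.round(s[k],2) for k in ['time_s','ee_pos','ee_rot','force','torque','gripper_width']})
E
```

```text
{'time_s': np.float64(20.38), 'ee_pos': array([490.88,  91.32, 170.2 ]), 'ee_rot': array([1.80e+02, 9.00e-02, 9.78e+01]), 'force': array([ 0.07, -5.33, -0.82]), 'torque': array([-0.99, -0.16, -0.02]), 'gripper_width': np.float64(13.8)}
```

Call:
arm_command(series=[0.0003, -0.0022, 0, 0, 0, 0, 0, 0, 0, 0, 0, 0, 0, 0, 0, 0, 0, 0])

```text
time_s: 20.63
ee_pos: [490.9, 91.2, 170.1]
ee_rot: [-180.0, -0.0, 97.8]
force: [0.7, -3.5, -1.2]
gripper_width: 13.5
```

Call:
arm_command(series=[0, 0, -0.0016, 0, 0, 0, 0, 0, -0.0014, 0, 0, 0, 0, 0, 0, 0, 0, 0, 0, 0, 0, 0, 0, 0])

```text
time_s: 20.97
ee_pos: [491.1, 91.3, 169.0]
ee_rot: [180.0, -0.0, 97.8]
force: [0.9, -2.9, -1.2]
gripper_width: 14.0
```

Call:
arm_command(series=[0.0001, -0.001, -0.0004, 0, 0, 0, 0, 0, 0, 0, 0, 0, 0, 0, 0, 0, 0, 0])

```text
time_s: 21.22
ee_pos: [491.1, 91.2, 169.0]
ee_rot: [180.0, -0.0, 97.8]
force: [0.8, 0.6, -1.0]
gripper_width: 14.4
```

Call:
arm_command(series=[0, 0, 0, 0, 0, 0, 0, 0, 0, 0, 0, 0, 0, 0, 0, 0, 0, 0, 0, 0, 0, 0, 0, 0, 0, 0, 0, 0, 0, 0, 0, 0, 0, 0, 0, 0], hand=0.45)

```text
time_s: 21.72
ee_pos: [491.0, 90.9, 168.8]
ee_rot: [180.0, -0.0, 97.8]
force: [0.3, 0.7, 0.1]
gripper_width: 41.3
```

```bash
python3 - <<'E'
from h import *
s=env.state(); print({k:np.round(s[k],2) for k in ['time_s','ee_pos','ee_rot','force','torque','gripper_width']})
snap('wrist','w7'); crop('w7',170,100,370,300,3,'w7x')
E
```

```text
{'time_s': np.float64(21.72), 'ee_pos': array([490.95,  90.86, 168.81]), 'ee_rot': array([ 1.7999e+02, -1.0000e-02,  9.7780e+01]), 'force': array([0.28, 0.74, 0.11]), 'torque': array([-0.04, -0.08,  0.02]), 'gripper_width': np.float64(41.28)}
```

View pics/w7x.png

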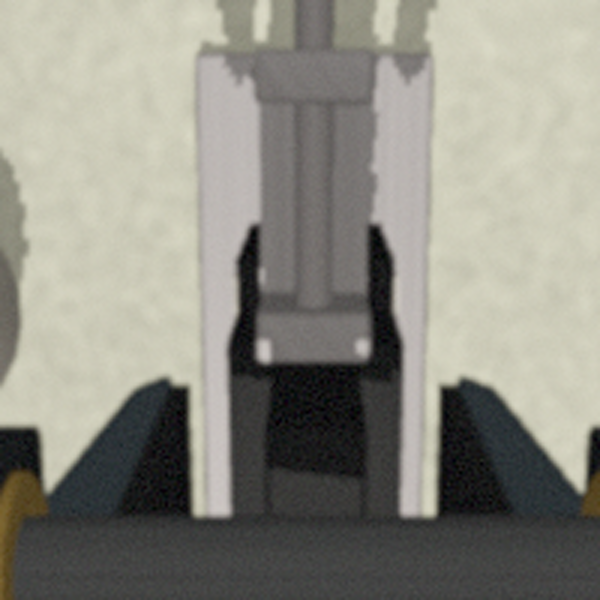

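The fingers are clear of the fin and the holder abuts the lug at about (315,340). I'm retreating straight up.

Call:
arm_command(series=[0, 0, 0.02, 0, 0, 0, 0, 0, 0.02, 0, 0, 0, 0, 0, 0.03, 0, 0, 0, 0, 0, 0.04, 0, 0, 0, 0, 0, 0.05, 0, 0, 0, 0, 0, 0.06, 0, 0, 0, 0, 0, 0.06, 0, 0, 0, 0, -0.03, 0.05, 0, 0, 0, 0, -0.04, 0, 0, 0, 0, 0, -0.04, 0, 0, 0, 0, 0, 0, 0, 0, 0, 0, 0, 0, 0, 0, 0, 0])

```text
time_s: 22.77
ee_pos: [491.0, 46.6, 301.7]
ee_rot: [179.9, -0.0, 97.7]
force: [0.2, 0.4, 0.1]
gripper_width: 41.2
```

```bash
python3 - <<'E'
from h import *
s=env.state(); print({k:np.round(s[k],2) for k in ['time_s','ee_pos','force','qvel']})
snap('wrist','w8'); crop('w8',140,0,420,280,2.1,'w8x')
snap('scene','s8'); crop('s8',180,110,390,265,3.8,'s8x')
E
```

```text
{'time_s': np.float64(22.77), 'ee_pos': array([491.04,  46.58, 301.68]), 'force': array([0.15, 0.44, 0.12]), 'qvel': array([ 1.13,  0.46,  0.35,  0.28, -0.29,  0.16])}
```

View pics/w8x.png

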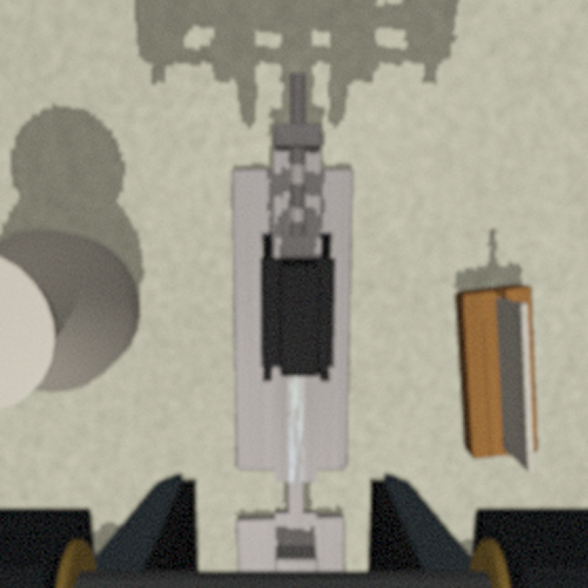

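View pics/s8x.png

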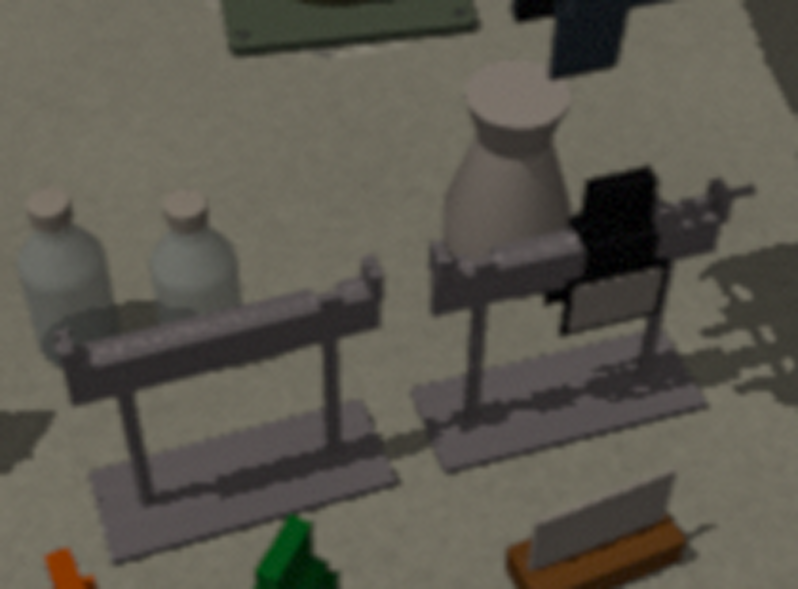

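The holder hangs upright on rail_b against the far lug, with its roof down. The bottles, carafe and card stand sit where they were at the start. I'm handing in.

```bash
python3 - <<'E'
from h import *
print(env.job_done()); s=env.state(); print(s['time_s'], s['ee_pos'].round(1))
E
```

```text
the job is handed in; nothing more can be done
None
the job is handed in; nothing more can be done
```

The black label holder now hangs released on rail_b against the adjustable far stop, and the job is handed in. The arm's last clock reading was about 22.8 s of the 72 s allowed.

- **Rail_a stop:** I slid the holder to stop_a and held it there at about 5 N (read 4.1–5.4 N) for roughly 0.5 s, then lifted it out over the stops.
- **Rail_b gap:** it went into the loading gap without the toes catching. I felt the roof touch the rail at about 3 N up, at the same height as on rail_a.
- **Far stop:** I slid it about 80 mm, felt the stop and held it there at about 5.3–5.6 N for roughly 0.4 s. I then backed off, lowered it, opened the jaws and moved the arm clear.

**Last checks:** the wrist and scene pictures show the holder upright, with its roof down and right at the lug. By the arm's readings its centre is at about rail_b y = +19 mm, so within range. Tool force is near zero. By eye, the bottles, carafe and card stand have not moved.

**Disagreements:** camera estimates of rail_b's gap and of sideways position differed by about 1 mm between views. I settled the sideways position from the holder and rail in the same picture. After each stop a first backing-off of 0.8–0.9 mm still left about 3–4 N of push, so I backed off once more. The force was sampled only at the end of each move, so I have no record of peaks in between.

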